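Tighten the mill's cover and crank it once round

TASK

The hand-cranked coffee mill has just been cleaned. Tighten both wing knobs on its cover clockwise as far as they go, then turn the crank clockwise once right round and leave its handle straight above the small pointer rib at the drawer side of the cover. Leave everything else on the counter as it stands.

Things in the scene. Friction and masses are not known exactly. Their poses are not given: they have to be found in the camera images.
- mill: hand coffee mill, fixed: grey housing, steel cover plate 152 (x) by 274 (y) mm with its top at z = 80 mm, steel dome 104 mm wide up to z = 128, crank on top, a wing knob at each end. Origin: centre of its underside, on the crank's axis. z up, y along its length, -x to the drawer front; the pointer rib (20 x 8 x 8 mm) is on the cover at (-63, 0, 83) mm. Place and yaw vary.
- crank (a joint): angle of the crank about the vertical axis through the mill's origin, rad, unlimited; 0 = handle exactly above the pointer rib (mill's -x side); grows clockwise seen from above, so one full turn clockwise brings it to 6.283. Starts within 0.35 rad of 0. Stays where it is left (about 3 N to turn).
- crank_handle (a point): point on the axis of the crank's upright black handle, 172 mm above the counter, 55 mm from the crank's axis. The handle is a round spool 24 mm wide, z = 145 to 195 mm, spinning freely on the steel arm (20 mm wide, z = 135 to 143). The point's axes turn with the crank; its -x points from the crank's axis to the handle.
- knob_l (a joint): angle of the wing knob at the mill's +y end, rad; grows clockwise seen from above, i.e. as it is tightened; end stop (fully tight) at 1.5, where the wing lies along the mill's length (y). Starts at 0.1 to 0.8. About 0.12 N m to turn.
- knob_l_grip (a point): centre of that knob's black wing, at (0, 110, 106) mm in the mill's frame. The wing is an upright bar 12 mm thick (point's x), 46 mm long (point's y), 28 mm high (z = 92 to 120 mm), on a round foot 24 mm across. The axes turn with the knob.
- knob_r (a joint): angle of the wing knob at the mill's -y end; same meaning, range and starts as knob_l.
- knob_r_grip (a point): centre of that knob's wing, at (0, -110, 106) mm in the mill's frame; same shape as the other.
- timer: bystander: white kitchen timer with a dial, 72 x 57 x 76 mm, just behind the mill; origin under its centre
- teaspoon: bystander: teaspoon, 130 x 26 x 11 mm, lying behind the mill; origin under its centre
- beaker: bystander: clear beaker, 76 mm across, 86 mm high, beyond the mill's +y end; origin under its centre

How it is judged:
By the outcome, as a careful person would: the job done as asked, in the order asked, and still so for the second after the job is handed in, with the robot touching nothing.
It also fails if it takes over 67 s, if anything falls off the work surface, if the arm or the gripper's body presses on something with over 40 N, if the wrist force passes 120 N, or if a joint passes its speed limit or range.

ROBOT

A 7-joint arm with a two-finger parallel gripper is mounted at the origin on a cart in front of the work surface, level with it; the furniture and walls round the work are solid. World frame = base frame: x ahead of the robot, y to its left, z up, the work surface at z = 0. Lengths are in mm, angles in rad, forces in N, time in s.
With the tool pointing down it reaches from about 400 to 875 mm from the base axis. Payload 4.4 kg.
Tool frame: the origin (TCP) lies between the finger pads; the fingertips stand 17 mm ahead of it and the grasp point (between the pads) lies 2 mm behind it; z points along the fingers, y is the line along which they close (so a half turn about z gives the same grasp; the last joint's range is limited). The gripper opens to 85 mm and grips with 20 to 120 N. Pads are 22 mm wide; open, the fingers measure 114 mm over their backs; the gripper's body (76 mm by 85 mm) begins 54 mm behind the grasp point. The pads swing forward as they close: fully open they stand 13 mm farther back than shut.
Start: joints at [-1.21, 0.628, 0.038, 1.517, -0.027, 0.996, -0.02], TCP at [269.053, 591.716, 248.313] pointing down, gripper open.
Joint ranges: [-3.06, 3.06], [-0.37, 2.12], [-1.25, 1.32], [0.18, 2.47], [-1.1, 4.24], [0.23, 1.98], [-2.94, 2.94]. Speed limits (rad/s): [2.57, 2.57, 3.14, 3.14, 3.14, 3.14, 3.14].

INTERFACE

Orientations are given as [roll, pitch, yaw] about the fixed x, y, z axes, in that order (R = Rz(yaw) Ry(pitch) Rx(roll)).
In Python, from cell import sensors, get_image, ctrl gives the robot as it stands.
- The arm moves only by the tool send_rows, never from a script. Its argument "series" is a list of rows, each a list of 3 entries, a list of its own where there are three numbers: the finger opening in mm, from 0 to 85.4, then the shift along the world's x, y, z in units of 60 mm (1.0 is 60 mm), then the turn, a rotation vector about the world's x, y, z in units of 5 degrees (1.0 is 5 degrees). A call has 1 to 8 rows; each row shifts and turns the commanded pose from where the row before left it; what a row does not reach is not made up. A row lasts 1/8 s, in which the tool goes at most 62.5 mm and 10.7 degrees, less where a joint would pass 70% of its speed; a pose out of reach is approached as far as the arm can. A call is refused whole if a number of a shift passes 1 or a number of a turn 1, either way. A call with a gripper value outside its range is refused whole. The fingers move at their own pace and stop on an object; the grip force is fixed at half the most. Time passes only in rows, so rows that do not move let the fingers close. It gives the time, the measured TCP pose, the force, the opening and the grip force at its end, in the units of the state.
- sensors.read_state(): the state, without advancing time (a new reading comes with each control period).
- get_image(name): name is "side" or "top"; returns a dict with "img" (400x640x3 uint8, red, green, blue), "depth" (400x640 float32, mm along the optical axis (not along the pixel's ray), 0 where there is no reading), "vfov" (degrees; the focal length in pixels is half the picture's height over the tangent of half this angle, whatever the lens; pixels are square), "cx", "cy" (the principal point, pixels), "world_to_cam" (4x4, takes a point from world to camera coordinates). Camera axes: x right, y down, z forward; pixel columns grow to the right and rows downward; lengths in mm; the calibration is good to about 2 mm. A picture is of the moment at which its call begins.
- ctrl.finish_job(): hands the job in; it is judged then, once.
The state is a dict: "clock": time; "qpos": joint angles; "qd": joint speeds; "tau": joint torques, N m; "eef_pos": TCP position; "tool_rot": TCP orientation; "force": force on the tool from outside, world axes, zero at the start; "torque": the same for the moment, N m; "width": finger opening in mm; "gripper_force": force on a finger pad.
Only numpy, scipy, OpenCV 4.12 (cv2) and the standard library are available. Lean on these libraries where they do the work, as an engineer would, in place of code of your own. Each camera call takes 0.05 s, during which the arm holds its last target. There are 200 camera calls.

## Working session

There is one attempt and no reset: what is moved stays moved. The work goes in short steps, Python scripts to look and compute and a tool call to move; the robot and the scene stay as the last step left them, time stands still between calls to the robot, and variables do not carry over. Pictures are saved under pics/ and viewed, at most 10 in all, crops included, and the job is handed in when it is done.

Besides the shell and the picture viewer there is one more tool, called after "Call:" by a JSON object that holds its "name" and its "arguments". send_rows: Moves the arm, as the interface text tells. Its arguments: {"type":"object","properties":{"series":{"type":"array"}},"required":["series"]}

```bash
ls; mkdir -p pics
cat > h.py <<'E'
import numpy as np, cv2
from cell import sensors, get_image, ctrl
def cam(n):
    d=get_image(n); H,W=d["img"].shape[:2]; d["f"]=H/2/np.tan(np.radians(d["vfov"])/2); d["T"]=np.array(d["world_to_cam"]); return d
def save(d,p): cv2.imwrite(p,cv2.cvtColor(d["img"],cv2.COLOR_RGB2BGR))
def cloud(d):
    z=d["depth"]; v,u=np.indices(z.shape); P=np.stack([(u-d["cx"])/d["f"]*z,(v-d["cy"])/d["f"]*z,z],-1)
    R=d["T"][:3,:3]; t=d["T"][:3,3]; W=(P-t)@R; W[z==0]=np.nan; return W
def ray(d,u,v,zp):
    R=d["T"][:3,:3]; t=d["T"][:3,3]; c=-R.T@t; r=R.T@np.array([(u-d["cx"])/d["f"],(v-d["cy"])/d["f"],1]); return c+r*(zp-c[2])/r[2]
E
python3 - <<'E'
from h import *
for n in("top","side"):
    d=cam(n); save(d,f"pics/{n}0.png"); print(n,d["f"],d["cx"],d["cy"],-d["T"][:3,:3].T@d["T"][:3,3],d["T"][:3,:3].round(2).tolist())
s=sensors.read_state(); print(s)
E
```

```text
pics
top 514.5445125156924 316.1535950396323 199.25609583664686 [ 373.61550365  371.43592658 1150.84042504] [[-0.01, -1.0, -0.0], [-0.98, 0.01, -0.21], [0.21, -0.0, -0.98]]
side 417.9206218197018 318.33520708702014 202.87040924381742 [1300.86602107  629.02716282  525.32265909] [[-0.35, 0.94, -0.0], [0.43, 0.16, -0.89], [-0.83, -0.31, -0.46]]
{'clock': 0.1, 'qpos': array([-1.2098197 ,  0.6292759 ,  0.03844905,  1.51826548, -0.0269804 ,
        0.99632515, -0.01998743]), 'qd': array([-3.67936182e-04,  1.46330451e-05, -5.19365054e-04, -4.06468569e-03,
        8.19337494e-04, -1.27241259e-03, -5.03399227e-04]), 'tau': array([ 3.52401883e-03, -5.64538836e+01,  1.23022456e+00, -1.93974817e+01,
        1.11477496e-02,  5.41873102e-03,  3.84352927e-05]), 'eef_pos': array([268.81593698, 591.21578564, 247.46749726]), 'tool_rot': array([-3.13983731e+00,  3.80883089e-05,  2.71483588e+00]), 'force': array([-0.88468005,  0.32303073, -0.30830606]), 'torque': array([0.03139639, 0.03673192, 0.0065143 ]), 'gripper_force': 0.0, 'width': 85.24895888567042}
```

View pics/top0.png

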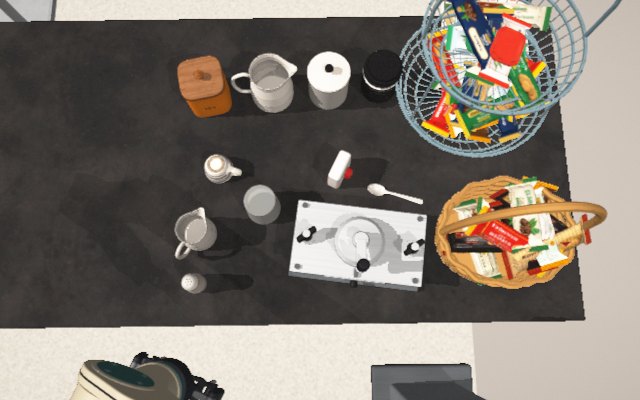

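View pics/side0.png

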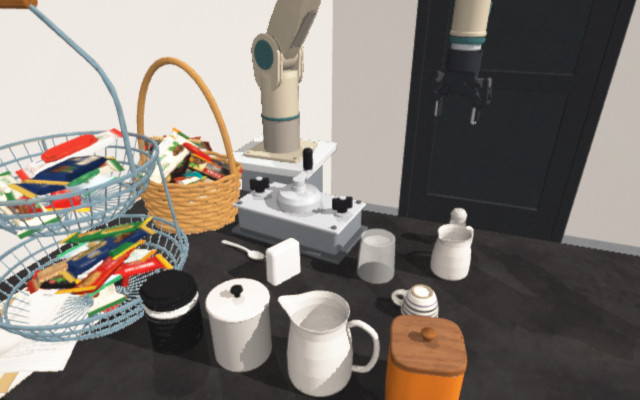

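The top view shows the mill with its dome at about (358,243), knobs at (307,235) and (414,247), the handle at (363,266) and the pointer rib at (354,284). The basket is close to the mill's -y end, and the timer and spoon lie behind it. The side view agrees.

```bash
cat > m.py <<'E'
from h import *
def plate(d):
    W=cloud(d); v,u=np.indices(W.shape[:2]); roi=(u>280)&(u<440)&(v>190)&(v<300)
    m=(abs(W[...,2]-80)<5)&roi
    p=W[m][:,:2].astype(np.float32); return W,roi,p
def blk(d,lo,hi,box,zp):
    # dark pixels in box at depth heights lo..hi, cast on zp
    u0,u1,v0,v1=box; W=cloud(d); im=d["img"].max(-1)
    m=np.zeros(im.shape,bool); m[v0:v1,u0:u1]=True
    m&=(im<75)&(W[...,2]>lo)&(W[...,2]<hi); return m,W
E
python3 - <<'E'
from m import *
d=cam("top"); W,roi,p=plate(d)
r=cv2.minAreaRect(p); print("plate",len(p),r, np.nanmedian(W[roi&(abs(W[...,2]-80)<5)][:,2]))
m=roi&(W[...,2]>100)&(W[...,2]<127)
for nm,box,lo,hi,zp in(("l",(285,330,215,255),88,130,106),("r",(395,440,230,265),88,130,106),("h",(345,380,250,280),150,205,195)):
    m,_=blk(d,lo,hi,box,zp); q=W[m]
    print(nm,len(q),np.nanmean(q,0).round(1),cv2.minAreaRect(q[:,:2].astype(np.float32)), np.nanpercentile(q[:,2],[5,95]))
im=d["img"][190:300,280:440]; cv2.imwrite("pics/c.png",cv2.resize(im[...,::-1],None,fx=5,fy=5,interpolation=cv2.INTER_CUBIC))
E
```

```text
plate 6700 ((505.01068115234375, 267.87774658203125), (305.1264953613281, 152.5364532470703), 82.33854675292969) 80.62064587822172
l 96 [518.8 392.3 114.9] ((519.2259521484375, 392.0834655761719), (14.674095153808594, 42.52486801147461), 32.484825134277344) [ 93.97454022 122.25309402]
r 96 [491.2 177.8 113.5] ((492.52508544921875, 175.0533447265625), (20.109371185302734, 43.15420150756836), 16.773141860961914) [ 93.66819332 122.30238273]
h 123 [451.1 286.9 192.3] ((451.84765625, 286.0058898925781), (19.662214279174805, 21.39311981201172), 42.203712463378906) [174.54156727 198.21563725]
```

View pics/c.png

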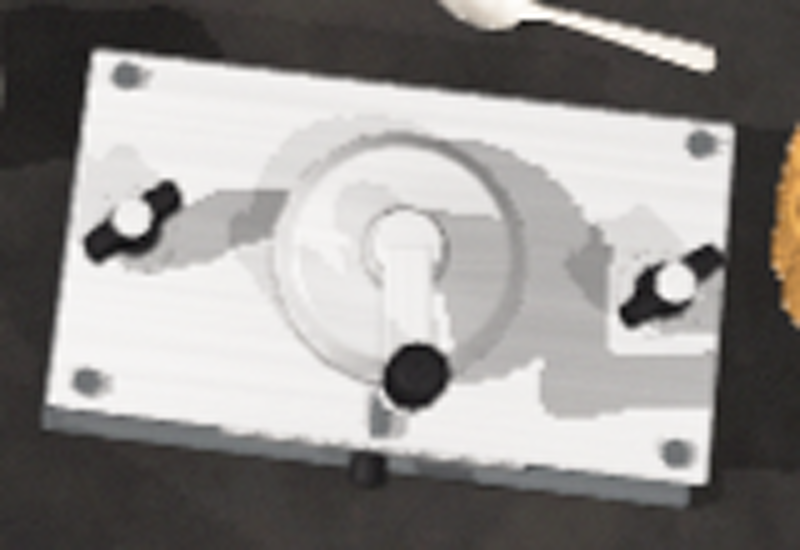

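The crop shows the plate corners at crop (95,50), (735,125), (708,485) and (48,408). The wings run (92,250)–(172,190) and (628,315)–(715,255), the handle top is at (416,376) and the rib at (385,412).

Run:
```python
from m import *
d=cam("top"); g=lambda x,y,z: ray(d,x/5+280-.4,y/5+190-.4,z)[:2]
c=np.array([g(*a,80) for a in((95,50),(735,125),(708,485),(48,408))]); print(c.round(1),c.mean(0))
print("lens",[np.linalg.norm(c[i]-c[i-1]).round(1) for i in range(4)])
yl=(c[0]+c[3])/2-(c[1]+c[2])/2; yaw=np.arctan2(-yl[0],yl[1]); print("yaw",yaw)
xl=(c[0]+c[1])/2-(c[2]+c[3])/2; print("yaw2",np.arctan2(xl[1],xl[0]))
o=c.mean(0); 
for n,a,b in(("l",(92,250),(172,190)),("r",(628,315),(715,255))):
    A,B=g(*a,120),g(*b,120); v=B-A; print(n,(A+B)/2,np.linalg.norm(v),"dir angle",np.degrees(np.arctan2(v[1],v[0])))
R=np.array([[np.cos(yaw),-np.sin(yaw)],[np.sin(yaw),np.cos(yaw)]])
for p in((0,110),(0,-110),(-63,0),(-55,0)): print(p,o+R@p)
h=g(416,376,195); print("handle",h,"crank rel",R.T@(h-o)); print("rib",g(385,412,87), "hub",g(405,235,143))
# side view handle & tops for cross check
```

```text
[[600.  408.7]
 [563.7 138.6]
 [413.9 158.3]
 [449.1 429.2]] [506.67039187 283.70372998]
lens [np.float64(152.3), np.float64(272.6), np.float64(151.1), np.float64(273.1)]
yaw -0.13118459246946373
yaw2 -0.13292289162714618
l [521.17344159 392.83560036] 40.416705961008404 dir angle -53.62811873403514
r [491.81858531 176.47596107] 43.23110123723028 dir angle -56.83554127662207
(0, 110) [521.05934317 392.75856976]
(0, -110) [492.28144058 174.64889019]
(-63, 0) [444.21171091 291.94467481]
(-55, 0) [452.14297198 290.89820563]
handle [450.80670038 286.88321646] crank rel [-55.79959457  -4.15528679]
rib [445.00914691 290.52115722] hub [510.37692284 284.82423317]
```

Run:
```python
from m import *
for n in("top","side"):
    W=cloud(cam(n)).reshape(-1,3); q=W[(W[:,0]>380)&(W[:,0]<640)&(W[:,1]<215)&(W[:,1]>-150)&(W[:,2]>20)]
    for z in range(20,420,40):
        a=q[(q[:,2]>=z)&(q[:,2]<z+40)&(q[:,1]<135)]
        if len(a)>5: print(n,z,len(a),"ymax",np.percentile(a[:,1],98).round(),"x",np.percentile(a[:,0],[2,98]).round())
```

```text
top 20 215 ymax 113.0 x [433. 609.]
top 60 1373 ymax 116.0 x [426. 615.]
top 100 3625 ymax 124.0 x [412. 624.]
top 140 3072 ymax 120.0 x [429. 615.]
top 180 2979 ymax 119.0 x [444. 541.]
top 220 163 ymax 118.0 x [511. 525.]
top 260 195 ymax 109.0 x [511. 525.]
top 300 259 ymax 93.0 x [511. 526.]
top 340 504 ymax 70.0 x [511. 526.]
top 380 515 ymax 30.0 x [512. 526.]
side 20 1034 ymax 111.0 x [446. 621.]
side 60 1334 ymax 118.0 x [486. 627.]
side 100 2466 ymax 125.0 x [420. 631.]
side 140 1393 ymax 125.0 x [443. 606.]
side 180 881 ymax 121.0 x [449. 543.]
side 220 239 ymax 116.0 x [516. 530.]
side 260 269 ymax 106.0 x [516. 530.]
side 300 291 ymax 91.0 x [516. 530.]
side 340 380 ymax 66.0 x [517. 530.]
side 380 151 ymax 27.0 x [519. 529.]
```

Call:
{"name": "send_rows", "arguments": {"series": [[60,[0.8,-0.6,0],[0,0,-1]],[60,[0.8,-0.6,0],[0,0,-1]],[60,[0.8,-0.6,0],[0,0,-1]],[60,[0.8,-0.6,0],[0,0,-1]],[60,[0.8,-0.6,0],[0,0,-1]],[60,[0.2,-0.3,0],[0,0,-0.8]],[60,[0,0,0],[0,0,0]]]}}

```text
clock: 1.18
eef_pos: [521.9, 391.9, 248.2]
tool_rot: [-3.141, 0.001, 2.206]
force: [0.8, 0.5, -0.6]
width: 60.0
gripper_force: 0.0
```

Call:
{"name": "send_rows", "arguments": {"series": [[50,[-0.01,0.01,-0.8],[0,0,0]],[50,[0,0,-0.8],[0,0,0]],[50,[0,0,-0.4],[0,0,0]],[50,[0,0,-0.26],[0,0,0]],[50,[0,0,0],[0,0,0]]]}}

```text
clock: 1.8
eef_pos: [518.8, 395.6, 112.0]
tool_rot: [-3.14, -0.001, 2.211]
force: [-0.9, 0.2, 0.3]
width: 50.2
gripper_force: 0.0
```

Call:
{"name": "send_rows", "arguments": {"series": [[0,[0,0,0],[0,0,0]],[0,[0,0,0],[0,0,0]],[0,[0,0,0],[0,0,0]],[0,[0,0,0],[0,0,0]],[0,[0,0,0],[0,0,0]],[0,[0,0,0],[0,0,0]]]}}

```text
clock: 2.55
eef_pos: [520.9, 394.8, 114.2]
tool_rot: [3.14, -0.001, 2.208]
force: [-2.1, -0.4, 5.9]
width: 10.3
gripper_force: 58.7
```

Run:
```python
from m import *
for n in("top","side"):
    d=cam(n)
    if n=="side": im=d["img"][120:280,200:420]; cv2.imwrite("pics/s1.png",cv2.resize(im[...,::-1],None,fx=3.5,fy=3.5))
    W=cloud(d).reshape(-1,3); q=W[(W[:,2]>90)&(W[:,1]<140)&(W[:,1]>60)]
    for x in range(430,560,20):
        a=q[(q[:,0]>=x)&(q[:,0]<x+20)]
        print(n,x,"ymax z90-160,160-300",[ (b[:,1].max().round() if len(b) else None) for b in(a[a[:,2]<160],a[(a[:,2]>160)&(a[:,2]<300)])])
print(sensors.read_state())
```

```text
top 430 ymax z90-160,160-300 [np.float64(96.0), None]
top 450 ymax z90-160,160-300 [np.float64(116.0), None]
top 470 ymax z90-160,160-300 [np.float64(123.0), None]
top 490 ymax z90-160,160-300 [np.float64(128.0), None]
top 510 ymax z90-160,160-300 [np.float64(131.0), np.float64(128.0)]
top 530 ymax z90-160,160-300 [np.float64(127.0), np.float64(60.0)]
top 550 ymax z90-160,160-300 [np.float64(121.0), None]
side 430 ymax z90-160,160-300 [np.float64(85.0), None]
side 450 ymax z90-160,160-300 [np.float64(111.0), None]
side 470 ymax z90-160,160-300 [np.float64(121.0), None]
side 490 ymax z90-160,160-300 [np.float64(126.0), None]
side 510 ymax z90-160,160-300 [np.float64(130.0), np.float64(127.0)]
side 530 ymax z90-160,160-300 [np.float64(128.0), np.float64(121.0)]
side 550 ymax z90-160,160-300 [np.float64(122.0), None]
{'clock': 2.65, 'qpos': array([-0.77419401,  0.79330176,  0.14232491,  1.62202865, -0.15196556,
        0.73511246,  0.07641945]), 'qd': array([-0.00081739,  0.00018795, -0.00120336, -0.0007822 , -0.0005491 ,
        0.0001303 ,  0.00109507]), 'tau': array([  0.29950029, -56.11846805,   3.18251655, -14.54908043,
         0.14179991,  -0.48040744,   0.06686153]), 'eef_pos': array([520.95200459, 394.81469436, 114.19179083]), 'tool_rot': array([ 3.13962662e+00, -5.12456945e-04,  2.20831660e+00]), 'force': array([-0.76856549, -0.16456533,  7.053661  ]), 'torque': array([-0.10768485,  0.31458336, -0.05035977]), 'gripper_force': 58.7057089805603, 'width': 10.704632579474938}
```

View pics/s1.png

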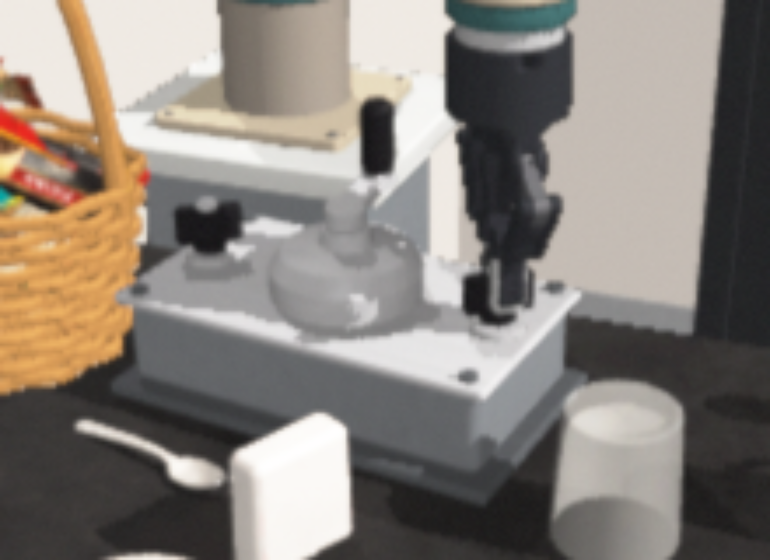

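The fingers are closed on the left wing (width about 11 mm, crop (500,290)). Now I'll turn it clockwise.

Call:
{"name": "send_rows", "arguments": {"series": [[0,[0,0,0.02],[0,0,-0.8]],[0,[0.01,0,0],[0,0,-0.8]],[0,[0,0,0],[0,0,-0.8]],[0,[0.01,0,0],[0,0,-0.8]],[0,[0,-0.01,0],[0,0,-0.8]],[0,[0,0,0],[0,0,-0.8]],[0,[0,0,0],[0,0,-0.8]],[0,[0,0,0],[0,0,-0.8]]]}}

```text
clock: 3.65
eef_pos: [522.5, 395.4, 114.3]
tool_rot: [3.139, -0.003, 1.649]
force: [1.9, 2.7, -2.7]
width: 10.9
gripper_force: 58.6
```

Call:
{"name": "send_rows", "arguments": {"series": [[0,[0,0,0],[0,0,-0.8]],[0,[0,0,0],[0,0,-0.8]],[0,[0,0,0],[0,0,-0.8]],[0,[0,0,0],[0,0,-0.4]],[0,[0,0,0],[0,0,0]],[0,[0,0,0],[0,0,0]]]}}

```text
clock: 4.4
eef_pos: [523.3, 395.6, 114.3]
tool_rot: [3.138, -0.003, 1.409]
force: [3.9, 2.9, -4.3]
width: 10.9
gripper_force: 59.2
```

Run:
```python
from m import *
s=sensors.read_state(); print(s["torque"],s["tool_rot"],s["qpos"])
```

```text
[ 0.76376646 -0.82092931  0.74690946] [ 3.13773351 -0.00334329  1.4091559 ] [-0.89801652  0.82046567  0.36215508  1.62224021 -0.38298732  0.76460349
 -0.5252713 ]
```

Call:
{"name": "send_rows", "arguments": {"series": [[45,[0,0,0],[0,0,0]],[45,[0,0,0],[0,0,0]],[45,[0,0,0],[0,0,0]],[45,[0,0,0.5],[0,0,0]],[45,[0,0,0.8],[0,0,0]],[45,[0,0,0.9],[0,0,0]],[45,[0,0,0],[0,0,0]]]}}

```text
clock: 5.28
eef_pos: [524.3, 394.7, 251.1]
tool_rot: [3.135, -0.007, 1.405]
force: [0.5, 0.6, -0.5]
width: 44.9
gripper_force: 0.0
```

Run:
```python
from m import *
d=cam("side"); im=d["img"][150:250,220:390]; cv2.imwrite("pics/s2.png",cv2.resize(im[...,::-1],None,fx=4.5,fy=4.5))
```

```text
(no output)
```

View pics/s2.png

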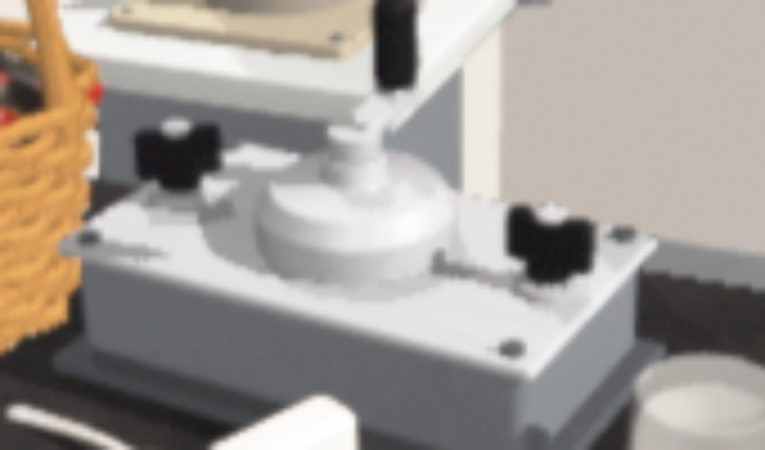

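The left wing now lies along the mill's length, crop (510–590, 232). Next is the right knob, gripped off centre to stay clear of the basket.

Call:
{"name": "send_rows", "arguments": {"series": [[45,[-0.1,-0.5,0],[0,0,1]],[45,[-0.1,-0.5,0],[0,0,1]],[45,[-0.1,-0.5,0],[0,0,1]],[45,[-0.1,-0.5,0],[0,0,1]],[45,[-0.1,-0.5,0],[0,0,1]],[45,[-0.1,-0.5,0],[0,0,1]],[45,[-0.02,-0.52,0],[0,0,1]],[45,[0,0,0],[0,0,1]]]}}

```text
clock: 6.32
eef_pos: [483.3, 179.1, 244.8]
tool_rot: [-3.138, 0.001, 2.102]
force: [0.9, 0.9, -0.2]
width: 45.2
gripper_force: 0.0
```

Call:
{"name": "send_rows", "arguments": {"series": [[45,[0,0,0],[0,0,0.5]],[45,[0,0,0],[0,0,0]]]}}

```text
clock: 6.58
eef_pos: [484.0, 182.8, 245.3]
tool_rot: [-3.14, -0.001, 2.148]
force: [0.5, -0.7, 0.2]
width: 45.2
gripper_force: 0.0
```

Call:
{"name": "send_rows", "arguments": {"series": [[45,[0.05,0,-0.8],[0,0,0]],[45,[0,0,-0.7],[0,0,0]],[45,[0,0,-0.4],[0,0,0]],[45,[0,0,-0.26],[0,0,0]],[45,[0,0,0],[0,0,0]],[45,[0,0,0],[0,0,0]]]}}

```text
clock: 7.32
eef_pos: [488.1, 182.8, 117.1]
tool_rot: [3.14, 0.0, 2.147]
force: [0.2, 0.6, 0.6]
width: 44.8
gripper_force: 0.0
```

Call:
{"name": "send_rows", "arguments": {"series": [[0,[0,0,0],[0,0,0]],[0,[0,0,0],[0,0,0]],[0,[0,0,0],[0,0,0]],[0,[0,0,0],[0,0,0]],[0,[0,0,0],[0,0,0]],[0,[0,0,0],[0,0,0]]]}}

```text
clock: 8.07
eef_pos: [487.7, 182.7, 117.3]
tool_rot: [3.14, -0.0, 2.148]
force: [-1.5, 0.0, 4.5]
width: 10.6
gripper_force: 59.3
```

Call:
{"name": "send_rows", "arguments": {"series": [[0,[0.01,0.01,0],[0,0,-0.8]],[0,[0.01,0.005,0],[0,0,-0.8]],[0,[0.01,0.005,0],[0,0,-0.8]],[0,[0.01,0.005,0],[0,0,-0.8]],[0,[0.01,0,0],[0,0,-0.8]],[0,[0.01,0,0],[0,0,-0.8]],[0,[0.01,0,0],[0,0,-0.8]],[0,[0.01,0,0],[0,0,-0.8]]]}}

```text
clock: 9.07
eef_pos: [493.1, 184.4, 117.3]
tool_rot: [3.139, -0.001, 1.587]
force: [0.5, -0.3, 4.0]
width: 10.9
gripper_force: 59.3
```

Call:
{"name": "send_rows", "arguments": {"series": [[0,[0.01,0,0],[0,0,-0.8]],[0,[0.01,0,0],[0,0,-0.8]],[0,[0.01,-0.005,0],[0,0,-0.5]],[0,[0.01,0,0],[0,0,-0.5]],[0,[0,0,0],[0,0,0]],[0,[0,0,0],[0,0,0]]]}}

```text
clock: 9.82
eef_pos: [495.0, 184.3, 117.3]
tool_rot: [3.141, -0.001, 1.367]
force: [-1.2, 0.2, 7.7]
width: 10.9
gripper_force: 68.7
```

Run:
```python
from m import *
s=sensors.read_state(); print(s["torque"],s["force"],s["tool_rot"],s["qpos"])
```

```text
[-0.08260962  0.22993585  1.10560188] [-1.24792098  0.17531038  7.74471676] [ 3.14052184e+00 -7.58360520e-04  1.36704666e+00] [-0.66342654  0.68410551  0.38881859  1.98183032 -0.46674163  0.56165309
 -0.15696212]
```

Call:
{"name": "send_rows", "arguments": {"series": [[45,[0,0,0],[0,0,0]],[45,[0,0,0],[0,0,0]],[45,[0,0,0],[0,0,0]],[45,[0,0,0.5],[0,0,0]],[45,[0,0,0.8],[0,0,0]],[65,[0,0,0.9],[0,0,0]],[65,[0,0,0],[0,0,0]]]}}

```text
clock: 10.7
eef_pos: [497.2, 184.1, 252.1]
tool_rot: [3.135, -0.005, 1.362]
force: [0.3, -0.4, -0.5]
width: 65.1
gripper_force: 0.0
```

Call:
{"name": "send_rows", "arguments": {"series": [[65,[-0.25,0.6,0],[0,0,0]],[65,[-0.25,0.6,0],[0,0,0]],[65,[-0.22,0.5,0],[0,0,0]],[65,[0,0,0],[0,0,0]],[65,[0,0,0],[0,0,0]]]}}

```text
clock: 11.32
eef_pos: [451.4, 284.7, 247.7]
tool_rot: [-3.141, 0.002, 1.361]
force: [0.5, -1.1, 0.1]
width: 64.8
gripper_force: 0.0
```

Run:
```python
from m import *
d=cam("top"); im=d["img"][190:300,280:440]; cv2.imwrite("pics/c2.png",cv2.resize(im[...,::-1],None,fx=5,fy=5,interpolation=cv2.INTER_CUBIC))
d=cam("side"); m,W=blk(d,160,198,(280,330,130,190),0); q=W[m]; q=q[np.linalg.norm(q[:,:2]-[451,287],axis=1)<25]; print(len(q),np.median(q,0),np.percentile(q,[5,95],axis=0)); v,u=np.nonzero(m); print(u.min(),u.max(),v.min(),v.max(), u.mean(),v.mean(), ray(d,u.mean(),v.mean(),172))
```

```text
125 [462.7864611  285.92840201 179.48155555] [[457.73336223 276.90924687 162.50276191]
 [466.97739811 293.62558782 194.06974803]]
303 311 149 164 307.216 156.072 [445.802776   279.15581108 172.        ]
```

View pics/c2.png

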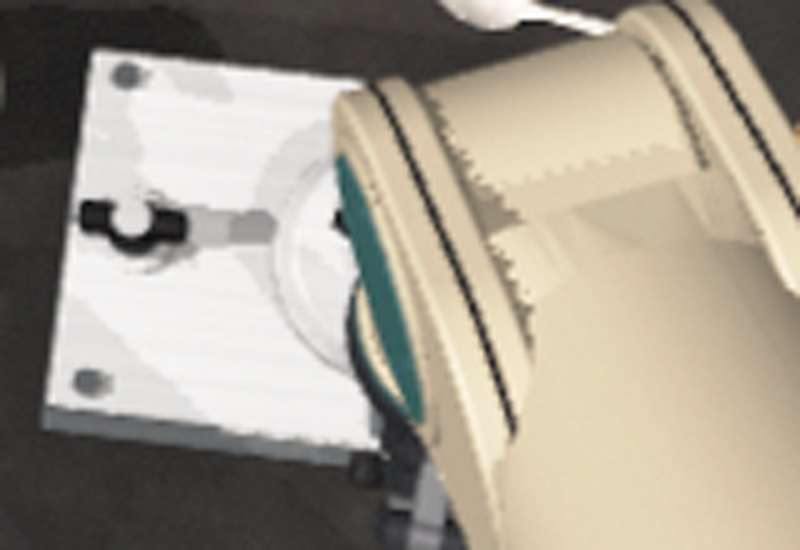

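The left wing (80–185, 220) lies along the mill's length and is tight. Lowering onto the handle now.

Call:
{"name": "send_rows", "arguments": {"series": [[65,[0,0.02,-0.5],[0,0,0]],[65,[0,0,-0.5],[0,0,0]],[65,[0,0,-0.25],[0,0,0]],[65,[0,0,0],[0,0,0]]]}}

```text
clock: 11.92
eef_pos: [451.4, 286.0, 172.7]
tool_rot: [-3.141, 0.001, 1.361]
force: [0.1, 0.3, -0.7]
width: 64.9
gripper_force: 0.0
```

Call:
{"name": "send_rows", "arguments": {"series": [[0,[0,0,0],[0,0,0]],[0,[0,0,0],[0,0,0]],[0,[0,0,0],[0,0,0]],[0,[0,0,0],[0,0,0]],[0,[0,0,0],[0,0,0]],[0,[0,0,0],[0,0,0]],[0,[0,0,0],[0,0,0]]]}}

```text
clock: 12.8
eef_pos: [453.4, 287.2, 174.7]
tool_rot: [3.138, -0.002, 1.362]
force: [2.9, -0.9, 6.0]
width: 22.5
gripper_force: 59.0
```

Run:
```python
from m import *
d=cam("side"); im=d["img"][110:230,220:390]; cv2.imwrite("pics/s3.png",cv2.resize(im[...,::-1],None,fx=4.5,fy=4.5))
s=sensors.read_state(); p=s["eef_pos"]; print(p,s["force"],s["width"])
o=np.array([506.67,283.7]); a0=-0.075
# clockwise seen from above: world angle decreases
yaw=-0.132
for k in range(0,37):
    a=a0+k*(2*np.pi-a0)/36; w=np.pi+yaw-a
    q=o+55*np.array([np.cos(w),np.sin(w)])
    if k: print(k,((q-pq)/60).round(3),(q+p[:2]-q0).round(1))
    else: q0=q; print("q0",q)
    pq=q
```

```text
[453.4200272  287.14979092 174.64470951] [ 3.36650163 -1.82533898  5.93964302] 22.1846879193445
q0 [451.75932331 286.83330267]
1 [0.023 0.16 ] [454.8 296.7]
2 [0.051 0.153] [457.9 306. ]
3 [0.077 0.142] [462.5 314.5]
4 [0.101 0.126] [468.6 322. ]
5 [0.122 0.106] [475.9 328.4]
6 [0.138 0.083] [484.2 333.4]
7 [0.151 0.058] [493.3 336.9]
8 [0.159 0.03 ] [502.8 338.7]
9 [0.162 0.002] [512.5 338.9]
10 [ 0.16  -0.026] [522.1 337.3]
11 [ 0.152 -0.054] [531.2 334. ]
12 [ 0.141 -0.08 ] [539.6 329.2]
13 [ 0.124 -0.103] [547.1 323. ]
14 [ 0.104 -0.124] [553.3 315.6]
15 [ 0.081 -0.14 ] [558.2 307.2]
16 [ 0.055 -0.152] [561.5 298.1]
17 [ 0.027 -0.159] [563.1 288.5]
18 [-0.001 -0.162] [563.1 278.8]
19 [-0.029 -0.159] [561.3 269.3]
20 [-0.057 -0.151] [557.9 260.2]
21 [-0.083 -0.139] [553.  251.9]
22 [-0.106 -0.122] [546.6 244.5]
23 [-0.126 -0.102] [539.1 238.4]
24 [-0.142 -0.078] [530.6 233.7]
25 [-0.153 -0.052] [521.4 230.6]
26 [-0.16  -0.024] [511.8 229.1]
27 [-0.162  0.004] [502.1 229.4]
28 [-0.158  0.032] [492.6 231.3]
29 [-0.15  0.06] [483.6 234.9]
30 [-0.137  0.085] [475.3 240. ]
31 [-0.12   0.108] [468.1 246.5]
32 [-0.099  0.127] [462.2 254.1]
33 [-0.076  0.143] [457.6 262.7]
34 [-0.049  0.154] [454.7 271.9]
35 [-0.021  0.16 ] [453.4 281.6]
36 [0.007 0.162] [453.8 291.3]
```

View pics/s3.png

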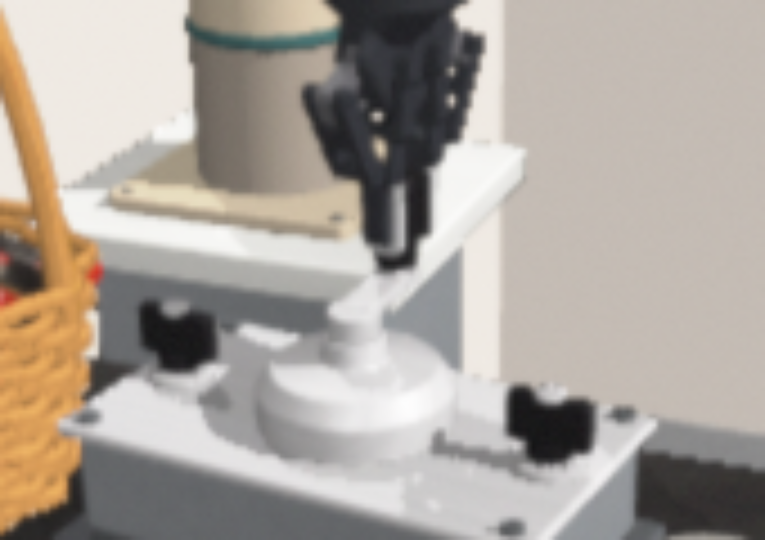

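The fingers are closed on the handle (crop (395,225), width 22 mm). Cranking clockwise now.

Call:
{"name": "send_rows", "arguments": {"series": [[0,[0.04,0.16,0.03],[0,0,0]],[0,[0.05,0.15,0],[0,0,0]],[0,[0.08,0.14,0],[0,0,0]],[0,[0.1,0.13,0],[0,0,0]],[0,[0.12,0.11,0],[0,0,0]],[0,[0.14,0.08,0],[0,0,0]],[0,[0.15,0.06,0],[0,0,0]],[0,[0.16,0.03,0],[0,0,0]]]}}

```text
clock: 13.85
eef_pos: [501.4, 340.1, 174.8]
tool_rot: [-3.14, -0.001, 1.363]
force: [-2.8, 0.8, -2.5]
width: 22.5
gripper_force: 60.4
```

Call:
{"name": "send_rows", "arguments": {"series": [[0,[0.16,0,0],[0,0,0]],[0,[0.16,-0.03,0],[0,0,0]],[0,[0.15,-0.05,0],[0,0,0]],[0,[0.14,-0.08,0],[0,0,0]],[0,[0.125,-0.105,0],[0,0,0]],[0,[0.105,-0.125,0],[0,0,0]],[0,[0.08,-0.14,0],[0,0,0]],[0,[0.055,-0.15,0],[0,0,0]]]}}

```text
clock: 14.85
eef_pos: [562.1, 297.8, 174.9]
tool_rot: [3.139, -0.001, 1.362]
force: [2.0, 3.3, -7.5]
width: 22.3
gripper_force: 59.7
```

Call:
{"name": "send_rows", "arguments": {"series": [[0,[0.03,-0.16,0],[0,0,0]],[0,[0,-0.16,0],[0,0,0]],[0,[-0.03,-0.16,0],[0,0,0]],[0,[-0.055,-0.15,0],[0,0,0]],[0,[-0.085,-0.14,0],[0,0,0]],[0,[-0.105,-0.12,0],[0,0,0]],[0,[-0.125,-0.1,0],[0,0,0]],[0,[-0.14,-0.08,0],[0,0,0]]]}}

```text
clock: 15.85
eef_pos: [528.5, 234.2, 174.9]
tool_rot: [-3.14, -0.001, 1.363]
force: [0.9, 6.9, -13.0]
width: 22.6
gripper_force: 59.3
```

Call:
{"name": "send_rows", "arguments": {"series": [[0,[-0.155,-0.05,0],[0,0,0]],[0,[-0.16,-0.025,0],[0,0,0]],[0,[-0.16,0.005,0],[0,0,0]],[0,[-0.16,0.03,0],[0,0,0]],[0,[-0.15,0.06,0],[0,0,0]],[0,[-0.135,0.085,0],[0,0,0]],[0,[-0.12,0.11,0],[0,0,0]],[0,[-0.1,0.125,0],[0,0,0]]]}}

```text
clock: 16.85
eef_pos: [463.4, 253.8, 175.0]
tool_rot: [3.136, -0.001, 1.362]
force: [9.1, 3.1, -20.5]
width: 22.3
gripper_force: 59.7
```

Call:
{"name": "send_rows", "arguments": {"series": [[0,[-0.075,0.14,-0.02],[0,0,0]],[0,[-0.05,0.155,0],[0,0,0]],[0,[-0.02,0.16,0],[0,0,0]],[0,[0,0,0],[0,0,0]]]}}

```text
clock: 17.35
eef_pos: [453.5, 282.1, 174.8]
tool_rot: [3.14, -0.002, 1.363]
force: [4.3, 1.3, -0.9]
width: 22.0
gripper_force: 62.0
```

Run:
```python
from m import *
P=np.array([[501.4,340.1],[562.1,297.8],[528.5,234.2],[463.4,253.8]])
s=sensors.read_state(); e=s["eef_pos"][:2]; P=np.vstack([P,e])
x=np.linalg.lstsq(np.c_[2*P,np.ones(len(P))],(P**2).sum(1),rcond=None)[0]; c=x[:2]; print(c,np.sqrt(x[2]+c@c),np.linalg.norm(P-c,axis=1))
t=c+55*np.array([np.cos(np.pi-.132),np.sin(np.pi-.132)]); print(e,t,(t-e)/60,s["force"])
```

```text
[508.45599821 285.48034406] 55.054195418131336 [55.07353199 55.04046558 55.05847523 55.07891769 55.01956489]
[453.53793755 282.13981509] [453.93446287 292.71927938] [0.00660876 0.1763244 ] [ 4.34403162  1.28214101 -0.94580165]
```

Call:
{"name": "send_rows", "arguments": {"series": [[0,[0,0.09,0],[0,0,0]],[0,[0.01,0.09,0],[0,0,0]],[0,[0,0,0],[0,0,0]],[0,[0,0,0],[0,0,0]]]}}

```text
clock: 17.85
eef_pos: [453.9, 292.8, 174.7]
tool_rot: [3.14, -0.002, 1.362]
force: [2.3, -1.7, 5.6]
width: 22.2
gripper_force: 62.8
```

Call:
{"name": "send_rows", "arguments": {"series": [[65,[0,0,0],[0,0,0]],[65,[0,0,0],[0,0,0]],[65,[0,0,0],[0,0,0]],[65,[0,0,0],[0,0,0]],[65,[0,0,0.5],[0,0,0]],[65,[0,0,0.8],[0,0,0]],[65,[0,0,0.3],[0,0,0]]]}}

```text
clock: 18.73
eef_pos: [454.3, 292.4, 272.4]
tool_rot: [3.139, -0.003, 1.362]
force: [-0.6, -0.0, -0.5]
width: 64.8
gripper_force: 0.0
```

Call:
{"name": "send_rows", "arguments": {"series": [[65,[-0.4,0.8,0],[0,0,0]],[65,[-0.4,0.8,0],[0,0,0.5]],[65,[-0.5,0.8,0],[0,0,1]],[65,[-0.5,0.8,0],[0,0,1]],[65,[-0.5,0.8,0],[0,0,1]],[65,[-0.5,0.8,0],[0,0,1]],[65,[0,0,0],[0,0,0]]]}}

```text
clock: 19.6
eef_pos: [279.7, 584.5, 268.7]
tool_rot: [-3.139, -0.002, 1.764]
force: [-0.2, -0.3, -0.1]
width: 65.2
gripper_force: 0.0
```

Run:
```python
from m import *
d=cam("top"); im=d["img"][190:300,280:440]; cv2.imwrite("pics/c3.png",cv2.resize(im[...,::-1],None,fx=5,fy=5,interpolation=cv2.INTER_CUBIC))
W=cloud(d); im=d["img"].max(-1)
for nm,box,lo,hi in(("l",(285,330,215,255),95,130),("r",(390,440,225,265),95,130),("h",(340,380,250,285),170,205)):
    m,_=blk(d,lo,hi,box,0); v,u=np.nonzero(m); q=np.array([ray(d,a,b,120 if nm!="h" else 195)[:2] for a,b in zip(u,v)],np.float32)
    w,V=np.linalg.eigh(np.cov(q.T)); print(nm,len(q),cv2.minAreaRect(q)[0],q.mean(0),np.degrees(np.arctan2(V[1,1],V[0,1]))%180)
print("expect camera handle",np.array([506.67,283.7])+55*np.array([-np.cos(.132),np.sin(.132)]))
```

```text
l 91 (517.695556640625, 393.30133056640625) [518.9512  392.96747] 80.71613732783624
r 111 (488.8805236816406, 176.70590209960938) [490.21002 177.76262] 83.82057778912028
h 117 (451.4470520019531, 292.04248046875) [451.46844 292.59103] 129.21761498719533
expect camera handle [452.14846466 290.93893532]
```

View pics/c3.png

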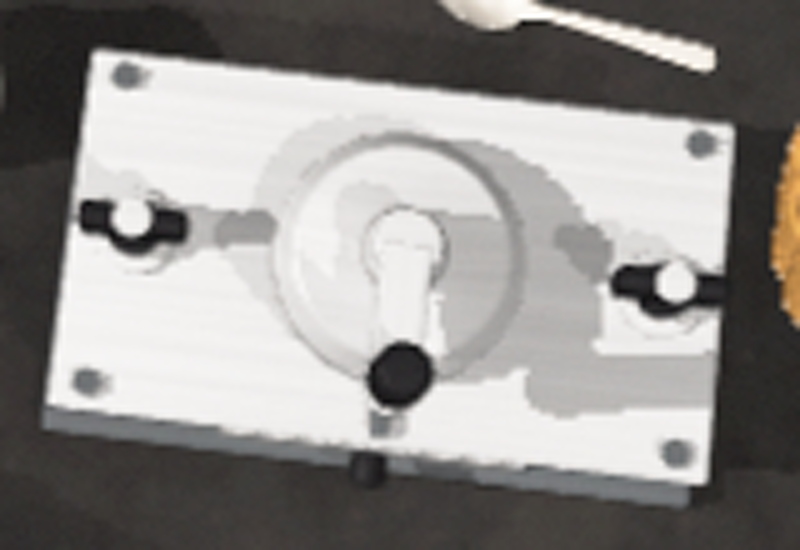

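The top view shows both wings along the mill's length, at (133,222) and (670,285), and the handle in line above the rib at (400,375). Everything else is where it was.

```bash
python3 -c "
from h import *
print(ctrl.finish_job())"
```

```text
the job is handed in; nothing more can be done
None
```

I tightened both wing knobs to their stops, turned the crank one full turn clockwise, left its handle above the pointer rib to within about 2 mm, and handed the job in at about 20 s of the 67 s allowed.

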